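Sort tins, moulds and scraper into their trays

TASK

Sort the mixed pieces lying on the near side of the bench into their trays: the two round tins upright into the two round wells of the rack, one in each; the two square moulds upright into the two square cells of the divided tray, one in each; and the scraper flat and lengthwise in the middle of the long tray. Every piece must sit right down on the floor of its place, released and at rest, and the steel bowl and the tape roll must stay where they are.

Things in the scene. Friction and masses are not known exactly. Their poses are not given: they have to be found in the camera images.
- tin_a: Round lidded steel sample tin, cylinder 48 mm across (its lid, the top 12 mm, 50 mm), 40 mm high, about 70 g. Loose, stands upright on the bench near the robot. Origin: centre of its underside; z up. The two tins are alike.
- tin_b: Round lidded steel sample tin, cylinder 48 mm across (its lid, the top 12 mm, 50 mm), 40 mm high, about 70 g. Loose, stands upright on the bench near the robot. Origin: centre of its underside; z up. The two tins are alike.
- mould_a: Square steel food mould: an upright open frame without bottom or top, 46 x 46 mm outside, 40 mm high, walls 4 mm, about 90 g. Loose, stands on the bench near the robot. Origin: centre of its lower edge plane; x and y square to its sides; z up. The two moulds are alike.
- mould_b: Square steel food mould: an upright open frame without bottom or top, 46 x 46 mm outside, 40 mm high, walls 4 mm, about 90 g. Loose, stands on the bench near the robot. Origin: centre of its lower edge plane; x and y square to its sides; z up. The two moulds are alike.
- scraper: Scraper lying flat on the bench, 164 mm long, about 80 g: black handle 22 mm wide, 18 mm high (x = -82 to +30 mm) and at its +x end a flat steel blade 52 mm long, 46 mm wide, 4 mm thick. Origin: on the underside at mid-length, below the handle near the centre of mass; grip across the handle there. x along it to the blade, y across, z up.
- rack: Fixed aluminium tin rack: a plate 90 (x) x 160 (y) x 14 mm high with two round wells 64 mm across, centred at x = 0, y = -38 and +38 mm; the well floors are 4 mm above the bench, so wells are 10 mm deep. Origin: centre of its underside; y along its long side, z up.
- cell_tray: Fixed aluminium divided tray, 76 (x) x 148 (y) x 16 mm high outside, walls, divider and floor 4 mm thick; the divider makes two square cells about 68 x 68 mm, centred at x = 0, y = -36 and +36 mm, floor 4 mm above the bench. Origin: centre of its underside; y along its long side, z up.
- long_tray: Fixed aluminium long tray without divider, 98 (x) x 210 (y) x 16 mm high outside, walls and floor 4 mm thick (inside 90 x 202 mm). Origin: centre of its underside; y along its long side, z up.
- bowl: Bystander: loose steel bowl 110 mm across, 45 mm high, at the far left or far right of the work. Origin: centre of its underside. Leave it alone.
- tape: Bystander: loose roll of clear tape, ring 90 mm across, 24 mm high, lying flat at the other side of the work. Origin: centre of its underside. Leave it alone.

How it is judged:
By the outcome, as a careful person would: the job done as asked, in the order asked, and still so for the second after the job is handed in, with the robot touching nothing.
It also fails if it takes over 112 s, if anything falls off the work surface, if the arm or the gripper's body presses on something with over 40 N, if the wrist force passes 120 N, or if a joint passes its speed limit or range.

ROBOT

A 6-joint arm with a two-finger parallel gripper is mounted at the origin on the work surface. World frame = base frame: x ahead of the robot, y to its left, z up, the work surface at z = 0. Lengths are in m, angles in rad, forces in N, time in s.
With the tool pointing down it reaches from about 0.35 to 0.775 m from the base axis. Payload 5.5 kg.
Tool frame: the origin (TCP) lies at the very end of the fingers, on their centre line; the grasp point (between the pads) lies 19 mm behind it; z points along the fingers, y is the line along which they close (so a half turn about z gives the same grasp; the last joint's range is limited). The gripper opens to 85 mm and grips with 20 to 120 N. Pads are 22 mm wide; open, the fingers measure 114 mm over their backs; the gripper's body (76 mm by 85 mm) begins 54 mm behind the grasp point. The pads swing forward as they close: fully open they stand 13 mm farther back than shut.
Start: joints at [-1.361, 0.313, 0.046, 1.304, 0, 1.431], TCP at [0.197, -0.54, 0.231] pointing down, gripper open.
Joint ranges: [-2.76, 2.76], [-0.86, 1.69], [-1.03, 1.26], [-2.2, 2.34], [-1.47, 1.5], [-3.14, 3.14]. Speed limits (rad/s): [2.57, 2.57, 3.14, 3.14, 3.14, 3.14].

INTERFACE

Orientations are given as a unit quaternion [x, y, z, w].
In Python, from station import ctrl, optics, look_for gives the robot as it stands.
- The arm moves only by the tool carry_out, never from a script. Its argument "rows" is a list of rows, each an object of numbers: "tx", "ty", "tz": the shift along the tool's x, y, z in mm; "twist": the turn about the tool's z in degrees. A call has 1 to 20 rows; each row shifts and turns the commanded pose from where the row before left it, along the tool's axes as they then stand; what a row does not reach is not made up. A row lasts 1/12 s, in which the tool goes at most 41.7 mm and 7.16 degrees, less where a joint would pass 70% of its speed; a pose out of reach is approached as far as the arm can. A call is refused whole if a number of a shift passes 41.7 or a number of a turn 7.16, either way. A call with a gripper value outside its range is refused whole. "grip" is the opening, from 0 (shut) to 1 (fully open), set as the call begins (left out, the last holds). The fingers move at their own pace and stop on an object; "force" is the grip in N (left out, the last holds). Time passes only in rows, so rows that do not move let the fingers close. It gives the time, the measured TCP pose, the force, the opening and the grip force at its end, in the units of the state.
- ctrl.get_obs(): the state, without advancing time (a new reading comes with each control period).
- optics.grab_frame(name): name is "side" or "top"; returns the picture (420x560x3 uint8, red, green, blue); there is no depth.
- optics.calibration(name): a dict with "fov_y" (degrees; the focal length in pixels is half the picture's height over the tangent of half this angle, whatever the lens; pixels are square), "cx", "cy" (the principal point, pixels), "k1" (the pictures are not rectified: a ray, as slopes to the right and down, at radius r is drawn at 1 + k1 r^2 times it, then the intrinsics apply), "rvec" (rotation vector, rad) and "tvec" (3), from world to camera coordinates, as OpenCV has them. Camera axes: x right, y down, z forward; pixel columns grow to the right and rows downward; lengths in m; the calibration is good to about 2 mm. A picture is of the moment at which its call begins. calibration takes no time and is no camera call.
- ctrl.hand_in(): hands the job in; it is judged then, once.
Trained networks look in the newest picture that a camera, given by its name, has taken for a name from the list of things; names that differ only in an ending like _2 or _b are one class to them, and where a whole thing is asked for, a point or a joint stands for the part that bears it (a point fixed in the world has none). Each returns a list of dicts, best first, with "score" (0 to 1); they miss things now and then, are a little off and sometimes report something else, mostly with a low value. They report only what shows in the picture. A call takes as long as a camera call.
- look_for(thing, camera): "point" ([column, row] in pixels, amid what is visible of it).
The state is a dict: "t": time; "joint_pos": joint angles; "dq": joint speeds; "joint_torque": joint torques, N m; "tool_pos": TCP position; "orientation": TCP orientation; "force": force on the tool from outside, world axes, zero at the start; "moment": the same for the moment, N m; "gripper_width": finger opening in m; "grasp_force": force on a finger pad.
Only numpy, scipy, OpenCV 4.12 (cv2) and the standard library are available. Lean on these libraries where they do the work, as an engineer would, in place of code of your own. Each camera call takes 0.05 s, during which the arm holds its last target. There are 200 camera calls.

## Working session

There is one attempt and no reset: what is moved stays moved. The work goes in short steps, Python scripts to look and compute and a tool call to move; the robot and the scene stay as the last step left them, time stands still between calls to the robot, and variables do not carry over. Pictures are saved under pics/ and viewed, at most 14 in all, crops included, and the job is handed in when it is done.

Besides the shell and the picture viewer there is one more tool, called after ">>>" as name(argument=value, ...), one argument or row to a line, values as JSON. carry_out: Moves the arm, as the interface text tells. Its arguments: {"type":"object","properties":{"rows":{"type":"array"},"grip":{"type":"number"},"force":{"type":"number"}},"required":["rows"]}

```bash
mkdir -p pics; ls; cat > h.py <<'E'
import numpy as np, cv2
from station import ctrl, optics, look_for
def cal(n):
    c=optics.calibration(n); f=210/np.tan(np.radians(c["fov_y"])/2)
    R=cv2.Rodrigues(np.array(c["rvec"],float))[0]; t=np.array(c["tvec"],float)
    return f,c["cx"],c["cy"],c["k1"],R,t
def ray(n,px):
    f,cx,cy,k1,R,t=cal(n); d=np.array([(px[0]-cx)/f,(px[1]-cy)/f]); u=d.copy()
    for _ in range(30): u=d/(1+k1*(u@u))
    return -R.T@t, R.T@np.array([u[0],u[1],1])
def at(n,px,z):
    o,d=ray(n,px); return o+d*(z-o[2])/d[2]
def proj(n,P):
    f,cx,cy,k1,R,t=cal(n); P=np.atleast_2d(P)@R.T+t; u=P[:,:2]/P[:,2:]
    u=u*(1+k1*(u**2).sum(1,keepdims=True)); return u*f+[cx,cy]
def save(n,img): cv2.imwrite(f"pics/{n}.png",img[:,:,::-1])
E
python3 - <<'E'
from h import *
a=optics.grab_frame("top"); save("top0",a); b=optics.grab_frame("side"); save("side0",b)
for n in("top","side"):
    o,d=ray(n,(280,210)); print(n,o.round(3),d.round(3),optics.calibration(n)["fov_y"])
H=dict(tin_a=.04,mould_a=.04,scraper=.015,rack=.014,cell_tray=.01,long_tray=.01,bowl=.03,tape=.024)
for k,z in H.items():
    for n in("top","side"):
        print(k,n,[(np.round(r["point"]),round(r["score"],2),at(n,r["point"],z)[:2].round(3)) for r in look_for(k,n)[:4]])
print(ctrl.get_obs())
E
```

```text
pics
top [0.335 0.008 1.262] [ 0.131 -0.027 -0.991] 52.93803475422858
side [ 0.089 -1.269  0.851] [ 0.262  0.81  -0.525] 43.89515177109513
tin_a top [(array([267., 230.]), 0.79, array([0.439, 0.012])), (array([332., 233.]), 0.53, array([ 0.429, -0.177]))]
tin_a side [(array([256., 215.]), 0.62, array([ 0.42 , -0.027])), (array([275., 250.]), 0.57, array([ 0.422, -0.208]))]
mould_a top [(array([388., 225.]), 0.51, array([ 0.449, -0.341])), (array([216., 233.]), 0.42, array([0.43 , 0.162]))]
mould_a side [(array([296., 286.]), 0.65, array([ 0.428, -0.36 ])), (array([239., 193.]), 0.59, array([0.401, 0.114]))]
scraper top []
scraper side [(array([240., 169.]), 0.48, array([0.453, 0.319]))]
rack top [(array([352., 162.]), 0.72, array([ 0.645, -0.248]))]
rack side [(array([356., 259.]), 0.68, array([ 0.628, -0.269])), (array([291., 171.]), 0.58, array([0.62 , 0.259]))]
cell_tray top [(array([181., 167.]), 0.83, array([0.632, 0.271]))]
cell_tray side [(array([288., 166.]), 0.71, array([0.624, 0.301]))]
long_tray top [(array([268., 170.]), 0.95, array([0.622, 0.01 ])), (array([268., 227.]),
[... 354 characters left out ...]
{'t': 0.9, 'joint_pos': array([-1.36061631e+00,  3.13152355e-01,  4.61011593e-02,  1.30364760e+00,
       -1.91673753e-05,  1.43124168e+00]), 'dq': array([ 0.00058692,  0.00049327,  0.00059301, -0.00119637, -0.00053582,
       -0.00145128]), 'joint_torque': array([ 7.76025354e-04, -4.80445755e+01,  2.98815250e+01, -2.96142230e-05,
       -1.55616649e-04,  2.23611551e-05]), 'tool_pos': array([ 0.19703709, -0.54020754,  0.23135079]), 'orientation': array([ 9.84749627e-01,  1.73977495e-01, -7.85599180e-06,  4.90745333e-05]), 'force': array([ 0.71546263, -0.4868968 ,  0.27092525]), 'moment': array([ 0.01362625, -0.05544024,  0.01167532]), 'grasp_force': 0.0, 'gripper_width': 0.08535095353777612}
```

View pics/top0.png

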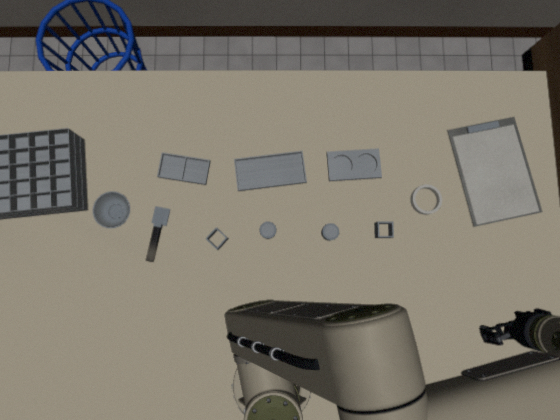

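View pics/side0.png

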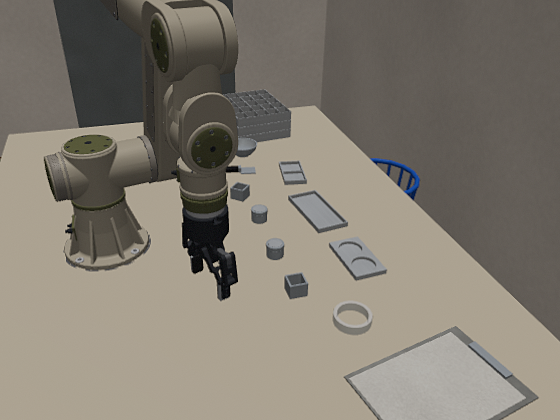

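The top view shows everything. From left to right along the near row (row ~235) are the scraper (155,235, blade to the far side), a rotated mould (217,238), the tins (268,230) and (331,232), and a mould (384,230). The trays are behind them: cell tray (184,168), long tray (270,171) and rack (354,165). The bowl (111,209) and tape (425,200) stand outside the row. I'll refine the poses by fitting model silhouettes.

```bash
cat > fit.py <<'E'
from h import *
from scipy.optimize import minimize
def box(x0,x1,y0,y1,z0,z1): return np.array([[x,y,z] for x in(x0,x1) for y in(y0,y1) for z in(z0,z1)],float)/1000
def cyl(r,z0,z1): 
    a=np.linspace(0,2*np.pi,40,endpoint=False); return np.concatenate([np.c_[r*np.cos(a),r*np.sin(a),0*a+z] for z in(z0,z1)])/1000
M=dict(tin=[cyl(24,0,28),cyl(25,28,40)],mould=[box(-23,23,-23,23,0,40)],
 scraper=[box(-82,30,-11,11,0,18),box(30,82,-23,23,0,4)],rack=[box(-45,45,-80,80,0,14)],
 cell_tray=[box(-38,38,-74,74,0,16)],long_tray=[box(-49,49,-105,105,0,16)],bowl=[cyl(55,30,45)],tape=[cyl(45,0,24)])
S=8
def mask(img):
    l=cv2.cvtColor(img,cv2.COLOR_RGB2LAB).astype(int); g=cv2.GaussianBlur(img,(0,0),0.6).astype(int)
    return (g[:,:,0]-g[:,:,2]) # beige: R-B large
def sil(n,k,p,o,w):
    c,s=np.cos(p[2]),np.sin(p[2]); m=np.zeros((w*S,w*S),np.uint8)
    for P in M[k]:
        Q=P.copy(); Q[:,0]=p[0]+c*P[:,0]-s*P[:,1]; Q[:,1]=p[1]+s*P[:,0]+c*P[:,1]
        q=(proj(n,Q)-o+.5)*S; hull=cv2.convexHull(q.astype(np.float32))[:,0]
        cv2.fillPoly(m,[np.round(hull*16).astype(np.int32)],255,shift=4)
    return cv2.resize(m,(w,w),interpolation=cv2.INTER_AREA)/255.
def fit(k,p0,imgs,w=90):
    T={}
    for n,img in imgs.items():
        c=proj(n,[p0[0],p0[1],.01])[0]; o=np.round(c-w/2).astype(int); o=np.clip(o,0,[560-w,420-w])
        d=(img[o[1]:o[1]+w,o[0]:o[0]+w].astype(float)); sat=d[:,:,0]-d[:,:,2]; 
        bg=np.median(sat); T[n]=(o,np.clip((bg-sat)/(bg*.6),0,1))
    def cost(v):
        p=v*np.array([.01,.01,.15]); e=0
        for n,(o,t) in T.items():
            m=sil(n,k,p,o,w); r=cv2.dilate((m>0).astype(np.uint8),np.ones((9,9)))
            e+=((m-t)**2*r).sum()/m.sum()
        return e
    best=None
    for y in ([p0[2]] if len(p0)>2 else np.radians([-30,0,30]) ):
        v0=np.array([p0[0]/.01,p0[1]/.01,y/.15])
        r=minimize(cost,v0,method="Nelder-Mead",options=dict(initial_simplex=v0+np.r_[np.zeros((1,3)),np.eye(3)*1.],xatol=.01,fatol=1e-4,maxiter=200))
        if best is None or r.fun<best.fun: best=r
    return best.x*[.01,.01,.15],best.fun
E
python3 - <<'E'
from fit import *
t=cv2.imread("pics/top0.png")[:,:,::-1]; s=cv2.imread("pics/side0.png")[:,:,::-1]
G=[("tin",(.439,.012,0)),("tin",(.429,-.177,0)),("mould",(.43,.162)),("mould",(.449,-.341)),("scraper",(.43,.34,-.2)),("rack",(.645,-.248)),("cell_tray",(.632,.271)),("long_tray",(.622,.01)),("tape",(.507,-.434,0))]
ov=np.ascontiguousarray(t)
big=cv2.resize(ov,None,fx=2.5,fy=2.5,interpolation=cv2.INTER_CUBIC)
for k,p in G:
    R={}
    for nm,I in (("top",dict(top=t)),("side",dict(side=s)),("both",dict(top=t,side=s))):
        q,f=fit(k,p,I); print(k,nm,(q[:2]*1000).round(1),np.degrees(q[2]).round(1),round(f,3))
        if nm=="top": qt=q
    c,sn=np.cos(qt[2]),np.sin(qt[2])
    for P in M[k]:
        Q=P.copy(); Q[:,0]=qt[0]+c*P[:,0]-sn*P[:,1]; Q[:,1]=qt[1]+sn*P[:,0]+c*P[:,1]
        h=cv2.convexHull(((proj("top",Q)+.5)*2.5).astype(np.float32)); cv2.polylines(big,[np.round(h).astype(np.int32)],True,(255,0,0),1)
save("ov0",big[330:680,230:1030+200][:, :800+200][:, :])
save("ov0",cv2.resize(big[340:680,330:1130],None,fx=1,fy=1))
E
```

```text
tin top [439.7  11.6] 5.8 0.022
tin side [436.7   9.7] -0.1 0.009
tin both [438.3  11.6] 3.2 0.071
tin top [ 433.4 -171.6] -2.7 0.018
tin side [ 431.  -173.2] 6.0 0.006
tin both [ 432.3 -172. ] -4.5 0.058
mould top [416.1 161.2] -44.7 0.4
mould side [413.7 158.4] 47.6 0.049
mould both [415.4 160.7] 45.0 0.485
mould top [ 439.5 -332.1] -2.2 0.272
mould side [ 436.6 -333.4] 0.1 0.003Traceback (most recent call last):
  File "<stdin>", line 9, in <module>
  File "fit.py", line 35, in fit
    r=minimize(cost,v0,method="Nelder-Mead",options=dict(initial_simplex=v0+np.r_[np.zeros((1,3)),np.eye(3)*1.],xatol=.01,fatol=1e-4,maxiter=200))
    res = _minimize_neldermead(fun, x0, args, callback, bounds=bounds,
                               **options)
    fxr = func(xr)
    fx = function(np.copy(x), *(wrapper_args + args))
  File "fit.py", line 29, in cost
    m=sil(n,k,p,o,w); r=cv2.dilate((m>0).astype(np.uint8),np.ones((9,9)))
  File "fit.py", line 17, in sil
    q=(proj(n,Q)-o+.5)*S; hull=cv2.convexHull(q.astype(np.float32))[:,0]
       ~~~~^^^^^
  File "h.py", line 14, in proj
    f,cx,cy,k1,R,t=cal(n); P=np.atleast_2d(P)@R.T+t; u=P[:,:2]/P[:,2:]
                   ~~~^^^
  File "h.py", line 4, in cal
    c=optics.calibration(n); f=210/np.tan(np.radians(c["fov_y"])/2)
ValueError: time passes only in moves, steps and waits
```

```bash
sed -i 's/^def cal(n)/import functools\n@functools.lru_cache\ndef cal(n)/' h.py
python3 - <<'E'
from fit import *
t=cv2.imread("pics/top0.png")[:,:,::-1]; s=cv2.imread("pics/side0.png")[:,:,::-1]
G=[("tin",(.4385,.0115,0)),("tin",(.4325,-.172,0)),("mould",(.415,.16,.785)),("mould",(.438,-.333,0)),("scraper",(.43,.34,-.2)),("rack",(.645,-.248)),("cell_tray",(.632,.271)),("long_tray",(.622,.01)),("tape",(.507,-.434,0))]
big=cv2.resize(np.ascontiguousarray(t),None,fx=2.5,fy=2.5,interpolation=cv2.INTER_CUBIC)
for i,(k,p) in enumerate(G):
    for nm,I in (("top",dict(top=t)),("side",dict(side=s))):
        if i<4 and nm=="side" : continue
        q,f=fit(k,p,I); print(k,nm,(q[:2]*1000).round(1),np.degrees(q[2]).round(1),round(f,3))
        if nm=="top": qt=q
    c,sn=np.cos(qt[2]),np.sin(qt[2])
    for P in M[k]:
        Q=P.copy(); Q[:,0]=qt[0]+c*P[:,0]-sn*P[:,1]; Q[:,1]=qt[1]+sn*P[:,0]+c*P[:,1]
        h=cv2.convexHull(((proj("top",Q)+.5)*2.5).astype(np.float32)); cv2.polylines(big,[np.round(h).astype(np.int32)],True,(255,0,0),1)
save("ov0",big[340:680,320:1120])
E
```

```text
tin top [439.7  11.5] 4.9 0.021
tin top [ 433.3 -171.5] 4.0 0.019
mould top [416.5 161.5] 46.3 0.401
mould top [ 439.6 -332.1] -2.2 0.273
scraper top [432.3 343.5] -11.3 0.031
scraper side [430.4 344.9] -15.5 0.353
rack top [ 640.1 -252. ] 3.3 0.01
rack side [ 637.4 -253.6] 3.6 0.002
cell_tray top [630.4 265.8] -9.3 0.011
cell_tray side [626.8 263.3] -9.5 0.003
long_tray top [622.1   3.8] 6.8 0.006
long_tray side [619.   2.] 6.6 0.002
tape top [ 506.7 -432.7] 3.1 0.756
tape side [ 528.1 -467.9] 9.4 0.272
```

View pics/ov0.png

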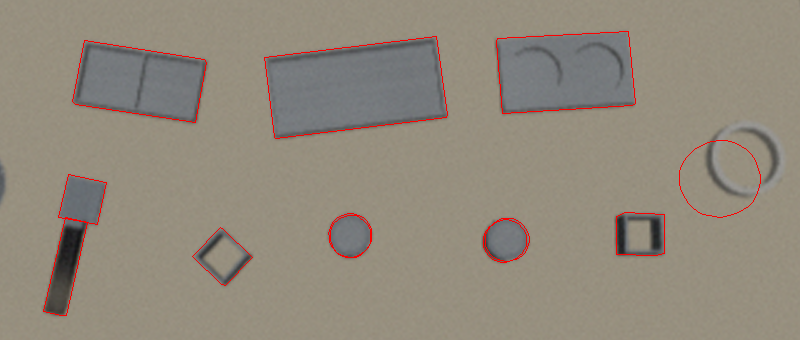

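The silhouettes fit well: all the red outlines sit on the parts except the tape's, which doesn't matter because the tape stays where it is. The two cameras agree within about 3 mm, so I'm using the mean of the two.

>>> carry_out(
  rows=[
    {"twist": -6.67, "tz": 8},
    {"twist": -6.67, "tz": 8},
    {"twist": -6.67, "tz": 8},
    {"twist": -6.67, "tz": 8},
    {"twist": -6.67, "tz": 8},
    {"twist": -6.67, "tz": 8},
    {"twist": -6.67, "tz": 8},
    {"twist": -6.67, "tz": 8},
    {"twist": -6.67, "tz": 8},
    {"twist": -6.67, "tz": 8},
    {"twist": -6.66, "tz": 8},
  ],
  grip=1,
  force=40,
)

```text
schema error: expected keys tx, ty, tz, twist
```

```bash
cat > plan.py <<'E'
import sys, numpy as np
from station import ctrl
o=ctrl.get_obs(); p=o["tool_pos"]*1000; q=o["orientation"]; phi=np.degrees(2*np.arctan2(q[1],q[0]))
x,y,z,f=map(float,sys.argv[1:5]); c,s=np.cos(np.radians(f)),np.sin(np.radians(f)); d=np.array([x,y,z])-p
tw=(phi-f+180)%360-180
print("t",round(o["t"],2),"p",p.round(1),"phi",phi.round(1),"q6",o["joint_pos"][5].round(2),"w",round(o["gripper_width"],4),"gf",round(o["grasp_force"],1),"F",o["force"].round(1))
print("twist",tw.round(2),"then tx",(d[0]*c+d[1]*s).round(1),"ty",(d[0]*s-d[1]*c).round(1),"tz",(-d[2]).round(1))
E
python3 plan.py 432.2 -172.4 16 93.4
```

```text
t 0.9 p [ 197.  -540.2  231.4] phi 20.0 q6 1.43 w 0.0854 gf 0.0 F [ 0.7 -0.5  0.3]
twist -73.36 then tx 353.2 ty 256.6 tz 215.4
```

All four keys are needed in each row.

>>> carry_out(
  rows=[
    {"tx": 0, "ty": 0, "tz": 8, "twist": -6.67},
    {"tx": 0, "ty": 0, "tz": 8, "twist": -6.67},
    {"tx": 0, "ty": 0, "tz": 8, "twist": -6.67},
    {"tx": 0, "ty": 0, "tz": 8, "twist": -6.67},
    {"tx": 0, "ty": 0, "tz": 8, "twist": -6.67},
    {"tx": 0, "ty": 0, "tz": 8, "twist": -6.67},
    {"tx": 0, "ty": 0, "tz": 8, "twist": -6.67},
    {"tx": 0, "ty": 0, "tz": 8, "twist": -6.67},
    {"tx": 0, "ty": 0, "tz": 8, "twist": -6.67},
    {"tx": 0, "ty": 0, "tz": 8, "twist": -6.67},
    {"tx": 0, "ty": 0, "tz": 8, "twist": -6.66},
  ],
  grip=1,
  force=40,
)

```text
t: 1.82
tool_pos: [0.1971, -0.5403, 0.143]
orientation: [0.684, 0.73, -0.0, 0.0]
force: [0.7, -0.8, -0.0]
gripper_width: 0.0854
grasp_force: 0.0
```

>>> carry_out(
  rows=[
    {"tx": 27, "ty": 19.5, "tz": 0, "twist": 0},
    {"tx": 27, "ty": 19.5, "tz": 0, "twist": 0},
    {"tx": 27, "ty": 19.5, "tz": 0, "twist": 0},
    {"tx": 27, "ty": 19.5, "tz": 0, "twist": 0},
    {"tx": 27, "ty": 19.5, "tz": 0, "twist": 0},
    {"tx": 27, "ty": 19.5, "tz": 0, "twist": 0},
    {"tx": 27, "ty": 19.5, "tz": 0, "twist": 0},
    {"tx": 27, "ty": 19.5, "tz": 0, "twist": 0},
    {"tx": 27, "ty": 19.5, "tz": 0, "twist": 0},
    {"tx": 27, "ty": 19.5, "tz": 0, "twist": 0},
    {"tx": 27, "ty": 19.5, "tz": 0, "twist": 0},
    {"tx": 27, "ty": 19.5, "tz": 0, "twist": 0},
    {"tx": 27, "ty": 19.5, "tz": 0, "twist": 0},
    {"tx": 0, "ty": 0, "tz": 0, "twist": 0},
    {"tx": 0, "ty": 0, "tz": 0, "twist": 0},
  ],
)

```text
t: 3.07
tool_pos: [0.4299, -0.1735, 0.1434]
orientation: [0.684, 0.729, -0.0, 0.0]
force: [-0.2, 0.1, -0.7]
gripper_width: 0.085
grasp_force: 0.0
```

```bash
python3 plan.py 432.2 -172.4 16 93.4
```

```text
t 3.07 p [ 429.9 -173.5  143.4] phi 93.6 q6 0.95 w 0.085 gf 0.0 F [-0.2  0.1 -0.7]
twist 0.23 then tx 0.9 ty 2.3 tz 127.4
```

>>> carry_out(
  rows=[
    {"tx": 0.9, "ty": 2.3, "tz": 30, "twist": 0},
    {"tx": 0, "ty": 0, "tz": 35, "twist": 0},
    {"tx": 0, "ty": 0, "tz": 30, "twist": 0},
    {"tx": 0, "ty": 0, "tz": 20, "twist": 0},
    {"tx": 0, "ty": 0, "tz": 12, "twist": 0},
    {"tx": 0, "ty": 0, "tz": 0, "twist": 0},
    {"tx": 0, "ty": 0, "tz": 0, "twist": 0},
  ],
)

```text
t: 3.65
tool_pos: [0.4306, -0.1745, 0.0159]
orientation: [0.686, 0.727, -0.0, -0.001]
force: [-0.4, -0.4, -0.1]
gripper_width: 0.0856
grasp_force: 0.0
```

>>> carry_out(
  rows=[
    {"tx": 0, "ty": 0, "tz": 0, "twist": 0},
    {"tx": 0, "ty": 0, "tz": 0, "twist": 0},
    {"tx": 0, "ty": 0, "tz": 0, "twist": 0},
    {"tx": 0, "ty": 0, "tz": 0, "twist": 0},
    {"tx": 0, "ty": 0, "tz": 0, "twist": 0},
    {"tx": 0, "ty": 0, "tz": 0, "twist": 0},
    {"tx": 0, "ty": 0, "tz": 0, "twist": 0},
    {"tx": 0, "ty": 0, "tz": 0, "twist": 0},
  ],
  grip=0,
  force=40,
)

```text
t: 4.32
tool_pos: [0.4325, -0.1746, 0.0177]
orientation: [0.686, 0.728, -0.0, 0.001]
force: [-1.5, 0.4, 5.6]
gripper_width: 0.0482
grasp_force: 40.4
```

```bash
python3 plan.py 641 -290.7 20.5 93.4; python3 -c "
from h import *
a=optics.grab_frame('side'); c=proj('side',[.432,-.172,.03])[0].astype(int); save('g1',cv2.resize(a[c[1]-50:c[1]+50,c[0]-60:c[0]+60],None,fx=4,fy=4,interpolation=cv2.INTER_CUBIC))"
```

```text
t 4.32 p [ 432.5 -174.6   17.7] phi 93.4 q6 0.96 w 0.0482 gf 40.4 F [-1.5  0.4  5.6]
twist 0.0 then tx -128.3 ty 201.3 tz -2.8
```

View pics/g1.png

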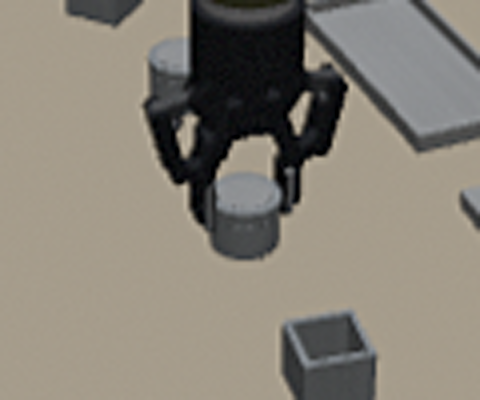

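The tin is gripped centrally between the pads, with the tips clear of the bench. Lifting it and moving over the outer well.

>>> carry_out(
  rows=[
    {"tx": 0, "ty": 0, "tz": -10, "twist": 0},
    {"tx": 0, "ty": 0, "tz": -20, "twist": 0},
    {"tx": 0, "ty": 0, "tz": -25, "twist": 0},
    {"tx": 0, "ty": 0, "tz": -20, "twist": 0},
    {"tx": 0, "ty": 0, "tz": -5, "twist": 0},
    {"tx": -16, "ty": 25, "tz": 0, "twist": 0},
    {"tx": -16, "ty": 25, "tz": 0, "twist": 0},
    {"tx": -16, "ty": 25, "tz": 0, "twist": 0},
    {"tx": -16, "ty": 25, "tz": 0, "twist": 0},
    {"tx": -16, "ty": 25, "tz": 0, "twist": 0},
    {"tx": -16, "ty": 25, "tz": 0, "twist": 0},
    {"tx": -16, "ty": 25, "tz": 0, "twist": 0},
    {"tx": -16, "ty": 25, "tz": 0, "twist": 0},
    {"tx": 0, "ty": 1, "tz": 0, "twist": 0},
    {"tx": 0, "ty": 0, "tz": 0, "twist": 0},
    {"tx": 0, "ty": 0, "tz": 0, "twist": 0},
  ],
)

```text
t: 5.7
tool_pos: [0.6388, -0.2889, 0.0951]
orientation: [0.686, 0.728, -0.0, -0.001]
force: [-0.5, 0.9, -0.4]
gripper_width: 0.0483
grasp_force: 41.7
```

```bash
python3 plan.py 641 -290.7 20.5 93.4; python3 -c "
from fit import *
a=optics.grab_frame('side'); save('s1',a); c=proj('side',[.641,-.29,.04])[0].astype(int); save('g2',cv2.resize(a[c[1]-60:c[1]+60,c[0]-70:c[0]+70],None,fx=4,fy=4,interpolation=cv2.INTER_CUBIC))"
```

```text
t 5.7 p [ 638.8 -288.9   95.1] phi 93.4 q6 0.97 w 0.0483 gf 41.7 F [-0.5  0.9 -0.4]
twist 0.02 then tx -1.9 ty 2.1 tz 74.6
```

View pics/g2.png

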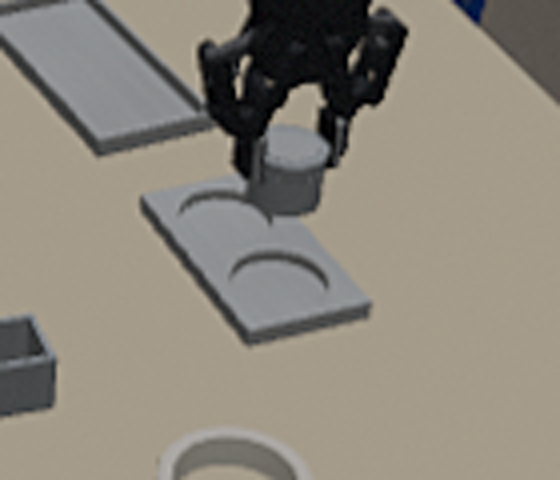

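The tin hangs upright over the rack (crop, about 290,170). Lowering it.

>>> carry_out(
  rows=[
    {"tx": -1.9, "ty": 2.1, "tz": 20, "twist": 0},
    {"tx": 0, "ty": 0, "tz": 20, "twist": 0},
    {"tx": 0, "ty": 0, "tz": 16, "twist": 0},
    {"tx": 0, "ty": 0, "tz": 8, "twist": 0},
    {"tx": 0, "ty": 0, "tz": 5, "twist": 0},
    {"tx": 0, "ty": 0, "tz": 2, "twist": 0},
    {"tx": 0, "ty": 0, "tz": 1, "twist": 0},
    {"tx": 0, "ty": 0, "tz": 0, "twist": 0},
    {"tx": 0, "ty": 0, "tz": 0, "twist": 0},
  ],
)

```text
t: 6.5
tool_pos: [0.6426, -0.2918, 0.0255]
orientation: [0.686, 0.728, 0.0, 0.001]
force: [0.1, 0.0, -0.7]
gripper_width: 0.0487
grasp_force: 41.7
```

```bash
python3 plan.py 641 -290.7 20.5 93.4
```

```text
t 6.5 p [ 642.6 -291.8   25.5] phi 93.4 q6 0.97 w 0.0487 gf 41.7 F [ 0.1  0.  -0.7]
twist 0.0 then tx 1.1 ty -1.5 tz 5.0
```

>>> carry_out(
  rows=[
    {"tx": 0, "ty": 0, "tz": 1.5, "twist": 0},
    {"tx": 0, "ty": 0, "tz": 1.5, "twist": 0},
    {"tx": 0, "ty": 0, "tz": 1, "twist": 0},
    {"tx": 0, "ty": 0, "tz": 0, "twist": 0},
  ],
)

```text
t: 6.83
tool_pos: [0.6425, -0.2917, 0.0218]
orientation: [0.686, 0.728, 0.0, 0.001]
force: [-2.3, 1.7, 6.1]
gripper_width: 0.0485
grasp_force: 42.3
```

>>> carry_out(
  rows=[
    {"tx": 0, "ty": 0, "tz": 1, "twist": 0},
    {"tx": 0, "ty": 0, "tz": 0, "twist": 0},
  ],
)

```text
t: 7.0
tool_pos: [0.6425, -0.2917, 0.0218]
orientation: [0.686, 0.728, 0.0, 0.001]
force: [-4.5, 2.5, 10.8]
gripper_width: 0.0484
grasp_force: 42.7
```

```bash
python3 plan.py 641 -290.7 20.5 93.4; python3 -c "
from fit import *
a=optics.grab_frame('side'); save('s1',a); c=proj('side',[.641,-.29,.04])[0].astype(int); save('g3',cv2.resize(a[c[1]-50:c[1]+50,c[0]-60:c[0]+60],None,fx=6,fy=6,interpolation=cv2.INTER_CUBIC))"
```

```text
t 7.0 p [ 642.5 -291.7   21.8] phi 93.4 q6 0.97 w 0.0484 gf 42.7 F [-4.5  2.5 10.8]
twist 0.01 then tx 1.1 ty -1.4 tz 1.3
```

View pics/g3.png

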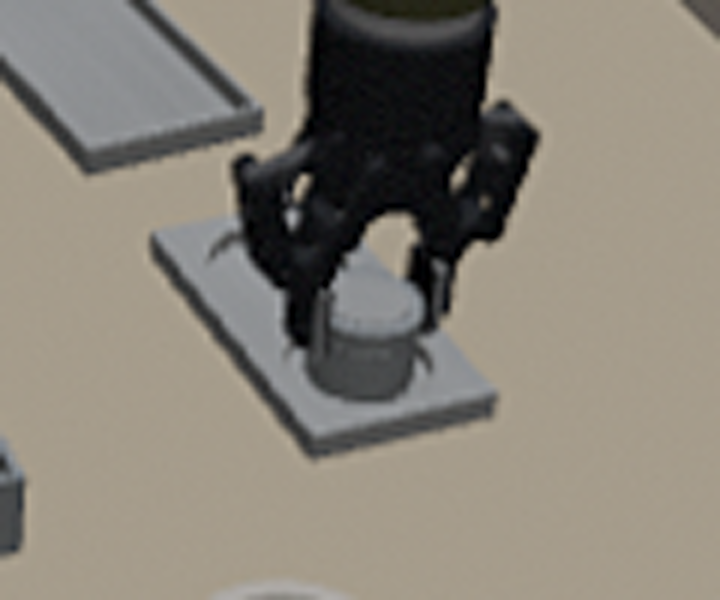

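At z = 21.8 (17.7 at pickup, plus the 4 mm floor), the tin is on the well floor and appears inside the well. Releasing it and moving to tin 1.

>>> carry_out(
  rows=[
    {"tx": 0, "ty": 0, "tz": -1, "twist": 0},
    {"tx": 0, "ty": 0, "tz": 0, "twist": 0},
    {"tx": 0, "ty": 0, "tz": 0, "twist": 0},
    {"tx": 0, "ty": 0, "tz": 0, "twist": 0},
    {"tx": 0, "ty": 0, "tz": 0, "twist": 0},
    {"tx": 0, "ty": 0, "tz": 0, "twist": 0},
    {"tx": 0, "ty": 0, "tz": -10, "twist": 0},
    {"tx": 0, "ty": 0, "tz": -25, "twist": 0},
    {"tx": 0, "ty": 0, "tz": -30, "twist": 0},
    {"tx": 0, "ty": 0, "tz": -20, "twist": 0},
    {"tx": 0, "ty": 0, "tz": 0, "twist": 0},
    {"tx": 0, "ty": 0, "tz": 0, "twist": 0},
  ],
  grip=1,
)

```text
t: 8.05
tool_pos: [0.6433, -0.2922, 0.1081]
orientation: [0.686, 0.728, 0.0, 0.002]
force: [0.2, 0.3, -0.6]
gripper_width: 0.0858
grasp_force: 0.0
```

```bash
python3 plan.py 438.2 10.6 16 93.4
```

```text
t 8.05 p [ 643.3 -292.2  108.1] phi 93.4 q6 0.97 w 0.0858 gf 0.0 F [ 0.2  0.3 -0.6]
twist 0.0 then tx 314.4 ty -186.8 tz 92.1
```

>>> carry_out(
  rows=[
    {"tx": 26.2, "ty": -15.6, "tz": 0, "twist": 0},
    {"tx": 26.2, "ty": -15.6, "tz": 0, "twist": 0},
    {"tx": 26.2, "ty": -15.6, "tz": 0, "twist": 0},
    {"tx": 26.2, "ty": -15.6, "tz": 0, "twist": 0},
    {"tx": 26.2, "ty": -15.6, "tz": 0, "twist": 0},
    {"tx": 26.2, "ty": -15.6, "tz": 0, "twist": 0},
    {"tx": 26.2, "ty": -15.6, "tz": 0, "twist": 0},
    {"tx": 26.2, "ty": -15.6, "tz": 0, "twist": 0},
    {"tx": 26.2, "ty": -15.6, "tz": 0, "twist": 0},
    {"tx": 26.2, "ty": -15.6, "tz": 0, "twist": 0},
    {"tx": 26.2, "ty": -15.6, "tz": 0, "twist": 0},
    {"tx": 26.2, "ty": -15.2, "tz": 0, "twist": 0},
    {"tx": 0, "ty": 0, "tz": 0, "twist": 0},
    {"tx": 0, "ty": 0, "tz": 0, "twist": 0},
    {"tx": 0, "ty": 0, "tz": 0, "twist": 0},
  ],
)

```text
t: 9.3
tool_pos: [0.437, 0.0112, 0.105]
orientation: [0.686, 0.728, -0.0, 0.0]
force: [0.2, -0.2, 0.8]
gripper_width: 0.0856
grasp_force: 0.0
```

```bash
python3 plan.py 438.2 10.6 16 93.4; python3 - <<'E'
from fit import *
t=optics.grab_frame("top");s=optics.grab_frame("side")
for p in [(.4385,.0115,0),(.641,-.291,0)]:
    print([ (r["point"].round(1) if hasattr(r["point"],"round") else r["point"], at("side",r["point"],.03).round(3)[:2]) for r in look_for("tin","side")] if p[0]<.5 else "")
print(proj("side",[.641,-.2907,.024]))
save("g4",np.hstack([cv2.resize(t[145:185,320:390],None,fx=5,fy=5,interpolation=2),cv2.resize(s[225:285,320:390],(350,200) ,interpolation=2)]))
E
```

```text
t 9.3 p [437.   11.2 105. ] phi 93.4 q6 1.35 w 0.0856 gf 0.0 F [ 0.2 -0.2  0.8]
twist 0.03 then tx -0.7 ty 1.1 tz 89.0
[([364.9, 258.9], array([ 0.64 , -0.296])), ([259.6, 213.1], array([ 0.436, -0.004])), ([238.2, 192.9], array([0.403, 0.13 ]))]

[[364.05119803 259.55848983]]
```

View pics/g4.png

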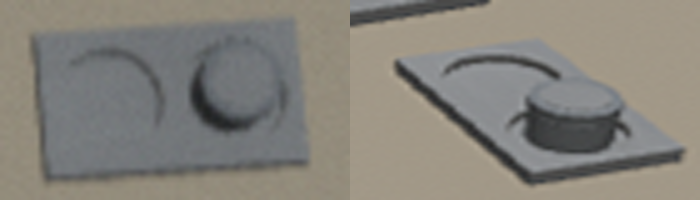

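The tin stands upright inside the right-hand well, about central (left half of the crop at 240,85). Next is tin 1: descend and grip.

>>> carry_out(
  rows=[
    {"tx": -0.7, "ty": 1, "tz": 30, "twist": 0},
    {"tx": 0, "ty": 0, "tz": 30, "twist": 0},
    {"tx": 0, "ty": 0, "tz": 20, "twist": 0},
    {"tx": 0, "ty": 0, "tz": 8, "twist": 0},
    {"tx": 0, "ty": 0, "tz": 0, "twist": 0},
    {"tx": 0, "ty": 0, "tz": 0, "twist": 0},
  ],
)

```text
t: 9.95
tool_pos: [0.4382, 0.0102, 0.0174]
orientation: [0.686, 0.727, -0.0, -0.0]
force: [-0.1, 0.2, -0.3]
gripper_width: 0.0857
grasp_force: 0.0
```

>>> carry_out(
  rows=[
    {"tx": 0, "ty": 0, "tz": 0, "twist": 0},
    {"tx": 0, "ty": 0, "tz": 0, "twist": 0},
    {"tx": 0, "ty": 0, "tz": 0, "twist": 0},
    {"tx": 0, "ty": 0, "tz": 0, "twist": 0},
    {"tx": 0, "ty": 0, "tz": 0, "twist": 0},
    {"tx": 0, "ty": 0, "tz": 0, "twist": 0},
    {"tx": 0, "ty": 0, "tz": 0, "twist": 0},
    {"tx": 0, "ty": 0, "tz": 0, "twist": 0},
  ],
  grip=0,
  force=40,
)

```text
t: 10.62
tool_pos: [0.4391, 0.0105, 0.0187]
orientation: [0.686, 0.728, 0.001, 0.001]
force: [-0.9, 0.2, 5.8]
gripper_width: 0.0484
grasp_force: 40.3
```

```bash
python3 plan.py 636.5 -214.9 21.5 93.4
```

```text
t 10.62 p [439.1  10.5  18.7] phi 93.4 q6 1.35 w 0.0484 gf 40.3 F [-0.9  0.2  5.8]
twist 0.01 then tx -236.7 ty 183.7 tz -2.8
```

>>> carry_out(
  rows=[
    {"tx": 0, "ty": 0, "tz": -10, "twist": 0},
    {"tx": 0, "ty": 0, "tz": -25, "twist": 0},
    {"tx": 0, "ty": 0, "tz": -25, "twist": 0},
    {"tx": 0, "ty": 0, "tz": -20, "twist": 0},
    {"tx": 0, "ty": 0, "tz": -5, "twist": 0},
    {"tx": -23.6, "ty": 18.4, "tz": 0, "twist": 0},
    {"tx": -23.6, "ty": 18.4, "tz": 0, "twist": 0},
    {"tx": -23.6, "ty": 18.4, "tz": 0, "twist": 0},
    {"tx": -23.6, "ty": 18.4, "tz": 0, "twist": 0},
    {"tx": -23.6, "ty": 18.4, "tz": 0, "twist": 0},
    {"tx": -23.6, "ty": 18.4, "tz": 0, "twist": 0},
    {"tx": -23.6, "ty": 18.4, "tz": 0, "twist": 0},
    {"tx": -23.6, "ty": 18.4, "tz": 0, "twist": 0},
    {"tx": -23.6, "ty": 18.4, "tz": 0, "twist": 0},
    {"tx": -23.6, "ty": 18.4, "tz": 0, "twist": 0},
    {"tx": 0, "ty": 0, "tz": 0, "twist": 0},
    {"tx": 0, "ty": 0, "tz": 0, "twist": 0},
    {"tx": 0, "ty": 0, "tz": 0, "twist": 0},
  ],
)

```text
t: 12.12
tool_pos: [0.6347, -0.2135, 0.1012]
orientation: [0.686, 0.728, -0.0, -0.001]
force: [-1.0, 0.8, -1.4]
gripper_width: 0.0485
grasp_force: 41.7
```

```bash
python3 plan.py 636.5 -214.9 22.5 93.4
```

```text
t 12.12 p [ 634.7 -213.5  101.2] phi 93.4 q6 1.07 w 0.0485 gf 41.7 F [-1.   0.8 -1.4]
twist -0.01 then tx -1.5 ty 1.7 tz 78.7
```

>>> carry_out(
  rows=[
    {"tx": -1.5, "ty": 1.7, "tz": 22, "twist": 0},
    {"tx": 0, "ty": 0, "tz": 25, "twist": 0},
    {"tx": 0, "ty": 0, "tz": 18, "twist": 0},
    {"tx": 0, "ty": 0, "tz": 7, "twist": 0},
    {"tx": 0, "ty": 0, "tz": 2, "twist": 0},
    {"tx": 0, "ty": 0, "tz": 1, "twist": 0},
    {"tx": 0, "ty": 0, "tz": 0, "twist": 0},
    {"tx": 0, "ty": 0, "tz": 0, "twist": 0},
  ],
)

```text
t: 12.78
tool_pos: [0.6383, -0.2156, 0.029]
orientation: [0.686, 0.728, 0.0, 0.001]
force: [0.9, 0.2, -0.6]
gripper_width: 0.0482
grasp_force: 41.7
```

>>> carry_out(
  rows=[
    {"tx": 0, "ty": 0, "tz": 1, "twist": 0},
    {"tx": 0, "ty": 0, "tz": 1, "twist": 0},
    {"tx": 0, "ty": 0, "tz": 1, "twist": 0},
    {"tx": 0, "ty": 0, "tz": 0, "twist": 0},
  ],
)

```text
t: 13.12
tool_pos: [0.6373, -0.2154, 0.0243]
orientation: [0.686, 0.728, -0.0, 0.0]
force: [0.3, 0.1, -0.8]
gripper_width: 0.0484
grasp_force: 41.7
```

```bash
python3 plan.py 636.5 -214.9 22.5 93.4
```

```text
t 13.12 p [ 637.3 -215.4   24.3] phi 93.4 q6 1.07 w 0.0484 gf 41.7 F [ 0.3  0.1 -0.8]
twist -0.0 then tx 0.5 ty -0.8 tz 1.8
```

>>> carry_out(
  rows=[
    {"tx": 0, "ty": 0, "tz": 1, "twist": 0},
    {"tx": 0, "ty": 0, "tz": 1, "twist": 0},
    {"tx": 0, "ty": 0, "tz": 0, "twist": 0},
  ],
)

```text
t: 13.37
tool_pos: [0.6374, -0.2154, 0.0228]
orientation: [0.686, 0.728, -0.0, 0.0]
force: [-1.3, 0.5, 3.3]
gripper_width: 0.0486
grasp_force: 41.9
```

The tin is touching the well floor. Releasing it and going to mould B.

>>> carry_out(
  rows=[
    {"tx": 0, "ty": 0, "tz": 0, "twist": 0},
    {"tx": 0, "ty": 0, "tz": 0, "twist": 0},
    {"tx": 0, "ty": 0, "tz": 0, "twist": 0},
    {"tx": 0, "ty": 0, "tz": 0, "twist": 0},
    {"tx": 0, "ty": 0, "tz": 0, "twist": 0},
    {"tx": 0, "ty": 0, "tz": 0, "twist": 0},
    {"tx": 0, "ty": 0, "tz": -10, "twist": 0},
    {"tx": 0, "ty": 0, "tz": -25, "twist": 0},
    {"tx": 0, "ty": 0, "tz": -30, "twist": 0},
    {"tx": 0, "ty": 0, "tz": -20, "twist": 4.4},
    {"tx": 0, "ty": 0, "tz": 0, "twist": 0},
    {"tx": 0, "ty": 0, "tz": 0, "twist": 0},
  ],
  grip=1,
)

```text
t: 14.37
tool_pos: [0.6387, -0.216, 0.1099]
orientation: [0.713, 0.701, 0.001, 0.002]
force: [0.5, -0.1, -0.0]
gripper_width: 0.0853
grasp_force: 0.0
```

```bash
python3 plan.py 438 -332.8 16 89
```

```text
t 14.37 p [ 638.7 -216.   109.9] phi 89.0 q6 1.14 w 0.0853 gf 0.0 F [ 0.5 -0.1 -0. ]
twist 0.04 then tx -120.3 ty -198.6 tz 93.9
```

>>> carry_out(
  rows=[
    {"tx": -15, "ty": -24.8, "tz": 0, "twist": 0},
    {"tx": -15, "ty": -24.8, "tz": 0, "twist": 0},
    {"tx": -15, "ty": -24.8, "tz": 0, "twist": 0},
    {"tx": -15, "ty": -24.8, "tz": 0, "twist": 0},
    {"tx": -15, "ty": -24.8, "tz": 0, "twist": 0},
    {"tx": -15, "ty": -24.8, "tz": 0, "twist": 0},
    {"tx": -15, "ty": -24.8, "tz": 0, "twist": 0},
    {"tx": -15, "ty": -24.8, "tz": 0, "twist": 0},
    {"tx": 0, "ty": 0, "tz": 0, "twist": 0},
    {"tx": 0, "ty": 0, "tz": 0, "twist": 0},
    {"tx": 0, "ty": 0, "tz": 0, "twist": 0},
  ],
)

```text
t: 15.28
tool_pos: [0.4367, -0.3315, 0.1067]
orientation: [0.713, 0.701, 0.0, -0.001]
force: [-0.0, 0.0, 0.9]
gripper_width: 0.0853
grasp_force: 0.0
```

```bash
python3 plan.py 438 -332.8 16 89; python3 - <<'E'
from h import *
t=optics.grab_frame("top");s=optics.grab_frame("side")
c=proj("side",[.44,-.333,.04])[0].astype(int)
save("g5",np.hstack([cv2.resize(t[145:185,320:390],None,fx=5,fy=5,interpolation=2),cv2.resize(s[c[1]-50:c[1]+30,c[0]-70:c[0]+70],(350,200) ,interpolation=2)]))
E
```

```text
t 15.28 p [ 436.7 -331.5  106.7] phi 89.0 q6 0.79 w 0.0853 gf 0.0 F [-0.   0.   0.9]
twist -0.0 then tx -1.3 ty 1.3 tz 90.7
```

View pics/g5.png

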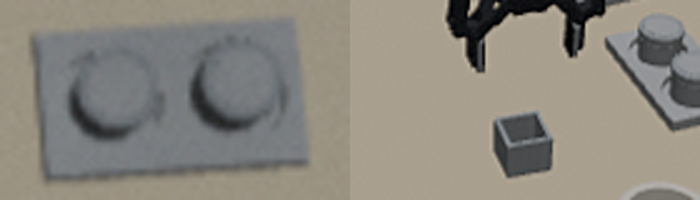

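Both tins stand upright in their wells, and the mould (right half, 522,145) is below the open fingers.

>>> carry_out(
  rows=[
    {"tx": -1.3, "ty": 1.3, "tz": 30, "twist": 0},
    {"tx": 0, "ty": 0, "tz": 30, "twist": 0},
    {"tx": 0, "ty": 0, "tz": 21, "twist": 0},
    {"tx": 0, "ty": 0, "tz": 8, "twist": 0},
    {"tx": 0, "ty": 0, "tz": 0, "twist": 0},
    {"tx": 0, "ty": 0, "tz": 0, "twist": 0},
  ],
)

```text
t: 15.88
tool_pos: [0.4388, -0.3328, 0.0184]
orientation: [0.713, 0.701, 0.0, -0.0]
force: [0.2, 0.4, 1.7]
gripper_width: 0.0855
grasp_force: 0.0
```

>>> carry_out(
  rows=[
    {"tx": 0, "ty": 0, "tz": 0, "twist": 0},
    {"tx": 0, "ty": 0, "tz": 0, "twist": 0},
    {"tx": 0, "ty": 0, "tz": 0, "twist": 0},
    {"tx": 0, "ty": 0, "tz": 0, "twist": 0},
    {"tx": 0, "ty": 0, "tz": 0, "twist": 0},
    {"tx": 0, "ty": 0, "tz": 0, "twist": 0},
    {"tx": 0, "ty": 0, "tz": 0, "twist": 0},
    {"tx": 0, "ty": 0, "tz": 0, "twist": 0},
  ],
  grip=0,
  force=40,
)

```text
t: 16.55
tool_pos: [0.439, -0.334, 0.0198]
orientation: [0.713, 0.701, 0.0, 0.001]
force: [-0.1, 0.8, 6.0]
gripper_width: 0.0452
grasp_force: 41.8
```

>>> carry_out(
  rows=[
    {"tx": 0, "ty": 0, "tz": -10, "twist": 0},
    {"tx": 0, "ty": 0, "tz": -25, "twist": 0},
    {"tx": 0, "ty": 0, "tz": -25, "twist": 4.2},
    {"tx": 0, "ty": 0, "tz": -25, "twist": 4.2},
    {"tx": 0, "ty": 0, "tz": 0, "twist": 0},
    {"tx": 0, "ty": 0, "tz": 0, "twist": 0},
  ],
)

```text
t: 17.05
tool_pos: [0.4391, -0.3342, 0.1054]
orientation: [0.762, 0.647, 0.0, 0.002]
force: [0.1, -0.7, -1.1]
gripper_width: 0.045
grasp_force: 41.4
```

```bash
python3 plan.py 634.5 300 22 80.6
```

```text
t 17.05 p [ 439.1 -334.2  105.4] phi 80.6 q6 0.94 w 0.045 gf 41.4 F [ 0.1 -0.7 -1.1]
twist 0.04 then tx 657.6 ty 89.2 tz 83.4
```

>>> carry_out(
  rows=[
    {"tx": 33, "ty": 4.4, "tz": 0, "twist": 0},
    {"tx": 33, "ty": 4.4, "tz": 0, "twist": 0},
    {"tx": 33, "ty": 4.4, "tz": 0, "twist": 0},
    {"tx": 33, "ty": 4.4, "tz": 0, "twist": 0},
    {"tx": 33, "ty": 4.4, "tz": 0, "twist": 0},
    {"tx": 33, "ty": 4.4, "tz": 0, "twist": 0},
    {"tx": 33, "ty": 4.4, "tz": 0, "twist": 0},
    {"tx": 33, "ty": 4.4, "tz": 0, "twist": 0},
    {"tx": 33, "ty": 4.4, "tz": 0, "twist": 0},
    {"tx": 33, "ty": 4.4, "tz": 0, "twist": 0},
    {"tx": 33, "ty": 4.4, "tz": 0, "twist": 0},
    {"tx": 33, "ty": 4.4, "tz": 0, "twist": 0},
    {"tx": 33, "ty": 4.4, "tz": 0, "twist": 0},
    {"tx": 33, "ty": 4.4, "tz": 0, "twist": 0},
    {"tx": 33, "ty": 4.4, "tz": 0, "twist": 0},
    {"tx": 33, "ty": 4.4, "tz": 0, "twist": 0},
    {"tx": 33, "ty": 4.4, "tz": 0, "twist": 0},
    {"tx": 33, "ty": 4.4, "tz": 0, "twist": 0},
    {"tx": 33, "ty": 4.4, "tz": 0, "twist": 0},
    {"tx": 30, "ty": 4.4, "tz": 0, "twist": 0},
  ],
)

```text
t: 18.72
tool_pos: [0.6313, 0.3023, 0.1013]
orientation: [0.762, 0.647, -0.001, -0.001]
force: [0.9, 0.3, -0.2]
gripper_width: 0.0451
grasp_force: 41.3
```

>>> carry_out(
  rows=[
    {"tx": 0, "ty": 0, "tz": 0, "twist": 0},
    {"tx": 0, "ty": 0, "tz": 0, "twist": 0},
    {"tx": 0, "ty": 0, "tz": 0, "twist": 0},
  ],
)

```text
t: 18.97
tool_pos: [0.631, 0.3001, 0.1014]
orientation: [0.762, 0.647, -0.002, -0.0]
force: [0.4, -0.2, -1.3]
gripper_width: 0.0454
grasp_force: 41.3
```

```bash
python3 plan.py 634.5 300 23.8 80.6
```

```text
t 18.97 p [631.  300.1 101.4] phi 80.7 q6 2.06 w 0.0454 gf 41.3 F [ 0.4 -0.2 -1.3]
twist 0.05 then tx 0.5 ty 3.4 tz 77.6
```

>>> carry_out(
  rows=[
    {"tx": 0.5, "ty": 2.4, "tz": 22, "twist": 0},
    {"tx": 0, "ty": 0, "tz": 25, "twist": 0},
    {"tx": 0, "ty": 0, "tz": 18, "twist": 0},
    {"tx": 0, "ty": 0, "tz": 7, "twist": 0},
    {"tx": 0, "ty": 0, "tz": 2, "twist": 0},
    {"tx": 0, "ty": 0, "tz": 1, "twist": 0},
    {"tx": 0, "ty": 0, "tz": 0, "twist": 0},
    {"tx": 0, "ty": 0, "tz": 0, "twist": 0},
  ],
)

```text
t: 19.63
tool_pos: [0.6358, 0.3008, 0.03]
orientation: [0.763, 0.647, 0.001, 0.001]
force: [-0.1, 0.8, 0.6]
gripper_width: 0.0458
grasp_force: 41.4
```

>>> carry_out(
  rows=[
    {"tx": 0, "ty": 0, "tz": 1, "twist": 0},
    {"tx": 0, "ty": 0, "tz": 1, "twist": 0},
    {"tx": 0, "ty": 0, "tz": 0, "twist": 0},
    {"tx": 0, "ty": 0, "tz": 0, "twist": 0},
  ],
)

```text
t: 19.97
tool_pos: [0.6348, 0.3008, 0.0265]
orientation: [0.763, 0.647, 0.0, 0.0]
force: [-0.9, -0.9, -1.5]
gripper_width: 0.0451
grasp_force: 41.4
```

```bash
python3 plan.py 634.5 300 23.8 80.6;python3 - <<'E'
from h import *
s=optics.grab_frame("side");c=proj("side",[.63,.27,.03])[0].astype(int)
save("g6",cv2.resize(s[c[1]-40:c[1]+30,c[0]-50:c[0]+50],None,fx=6,fy=6 ,interpolation=2))
E
```

```text
t 19.97 p [634.8 300.8  26.5] phi 80.6 q6 2.06 w 0.0451 gf 41.4 F [-0.9 -0.9 -1.5]
twist 0.01 then tx -0.9 ty -0.1 tz 2.7
```

View pics/g6.png

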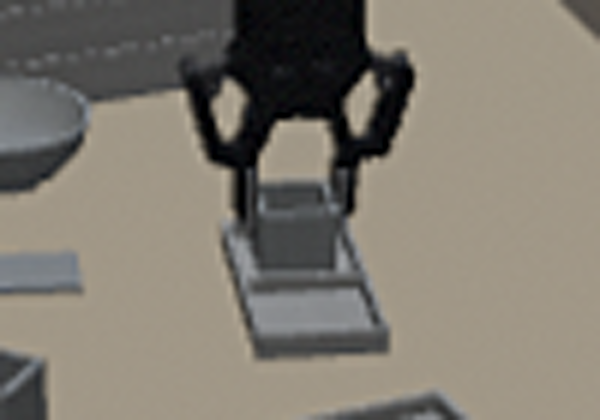

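The mould is inside the far cell, with the divider clear (crop, 300,280). Lowering it the last 3 mm.

>>> carry_out(
  rows=[
    {"tx": 0, "ty": 0, "tz": 1, "twist": 0},
    {"tx": 0, "ty": 0, "tz": 1, "twist": 0},
    {"tx": 0, "ty": 0, "tz": 0, "twist": 0},
  ],
)

```text
t: 20.27
tool_pos: [0.6345, 0.3007, 0.0239]
orientation: [0.763, 0.647, -0.0, -0.0]
force: [-0.2, 0.4, -1.0]
gripper_width: 0.0454
grasp_force: 41.4
```

>>> carry_out(
  rows=[
    {"tx": 0, "ty": 0, "tz": 1, "twist": 0},
    {"tx": 0, "ty": 0, "tz": 0.5, "twist": 0},
    {"tx": 0, "ty": 0, "tz": 0, "twist": 0},
  ],
)

```text
t: 20.52
tool_pos: [0.6346, 0.3007, 0.0238]
orientation: [0.763, 0.647, 0.0, 0.0]
force: [-2.7, -1.0, 4.6]
gripper_width: 0.045
grasp_force: 42.0
```

>>> carry_out(
  rows=[
    {"tx": 0, "ty": 0, "tz": 0, "twist": 0},
    {"tx": 0, "ty": 0, "tz": 0, "twist": 0},
    {"tx": 0, "ty": 0, "tz": 0, "twist": 0},
    {"tx": 0, "ty": 0, "tz": 0, "twist": 0},
    {"tx": 0, "ty": 0, "tz": 0, "twist": 0},
    {"tx": 0, "ty": 0, "tz": 0, "twist": 0},
    {"tx": 0, "ty": 0, "tz": -10, "twist": 0},
    {"tx": 0, "ty": 0, "tz": -25, "twist": 0},
    {"tx": 0, "ty": 0, "tz": -30, "twist": 0},
    {"tx": 0, "ty": 0, "tz": -20, "twist": 5.6},
    {"tx": 0, "ty": 0, "tz": 0, "twist": 5.8},
    {"tx": 0, "ty": 0, "tz": 0, "twist": 5.8},
    {"tx": 0, "ty": 0, "tz": 0, "twist": 5.8},
    {"tx": 0, "ty": 0, "tz": 0, "twist": 5.8},
    {"tx": 0, "ty": 0, "tz": 0, "twist": 5.8},
    {"tx": 0, "ty": 0, "tz": 0, "twist": 0},
  ],
  grip=1,
)

```text
t: 21.85
tool_pos: [0.6349, 0.3008, 0.1086]
orientation: [0.921, 0.39, 0.0, 0.0]
force: [0.3, 0.7, 0.2]
gripper_width: 0.0855
grasp_force: 0.0
```

```bash
python3 plan.py 415.1 160 18 46; python3 - <<'E'
from fit import *
t=optics.grab_frame("top"); q,f=fit("mould",(.4155,.161,.8),dict(top=t)); print(q,f)
E
```

```text
t 21.85 p [634.9 300.8 108.6] phi 45.9 q6 2.67 w 0.0855 gf 0.0 F [0.3 0.7 0.2]
twist -0.14 then tx -254.0 ty -60.3 tz 90.6
[0.41692412 0.16124362 0.81251598] 0.39843727882762425
```

>>> carry_out(
  rows=[
    {"tx": -31.8, "ty": -7.6, "tz": 0, "twist": 0},
    {"tx": -31.8, "ty": -7.6, "tz": 0, "twist": 0},
    {"tx": -31.8, "ty": -7.6, "tz": 0, "twist": 0},
    {"tx": -31.8, "ty": -7.6, "tz": 0, "twist": 0},
    {"tx": -31.8, "ty": -7.6, "tz": 0, "twist": 0},
    {"tx": -31.8, "ty": -7.6, "tz": 0, "twist": 0},
    {"tx": -31.8, "ty": -7.6, "tz": 0, "twist": 0},
    {"tx": -31.4, "ty": -7.1, "tz": 0, "twist": 0},
    {"tx": 0, "ty": 0, "tz": 0, "twist": 0},
    {"tx": 0, "ty": 0, "tz": 0, "twist": 0},
    {"tx": 0, "ty": 0, "tz": 0, "twist": 0},
  ],
)

```text
t: 22.82
tool_pos: [0.4163, 0.1602, 0.1087]
orientation: [0.92, 0.391, 0.001, 0.0]
force: [0.6, 0.8, -0.9]
gripper_width: 0.0854
grasp_force: 0.0
```

```bash
python3 plan.py 415.3 160 18 46
```

```text
t 22.82 p [416.3 160.2 108.7] phi 46.1 q6 2.52 w 0.0854 gf 0.0 F [ 0.6  0.8 -0.9]
twist 0.08 then tx -0.8 ty -0.6 tz 90.7
```

>>> carry_out(
  rows=[
    {"tx": -0.8, "ty": -0.6, "tz": 30, "twist": 0},
    {"tx": 0, "ty": 0, "tz": 30, "twist": 0},
    {"tx": 0, "ty": 0, "tz": 21, "twist": 0},
    {"tx": 0, "ty": 0, "tz": 9, "twist": 0},
    {"tx": 0, "ty": 0, "tz": 0, "twist": 0},
    {"tx": 0, "ty": 0, "tz": 0, "twist": 0},
  ],
)

```text
t: 23.32
tool_pos: [0.4149, 0.1601, 0.018]
orientation: [0.92, 0.391, -0.0, 0.0]
force: [0.4, 0.1, 0.4]
gripper_width: 0.0852
grasp_force: 0.0
```

>>> carry_out(
  rows=[
    {"tx": 0, "ty": 0, "tz": 0, "twist": 0},
    {"tx": 0, "ty": 0, "tz": 0, "twist": 0},
    {"tx": 0, "ty": 0, "tz": 0, "twist": 0},
    {"tx": 0, "ty": 0, "tz": 0, "twist": 0},
    {"tx": 0, "ty": 0, "tz": 0, "twist": 0},
    {"tx": 0, "ty": 0, "tz": 0, "twist": 0},
    {"tx": 0, "ty": 0, "tz": 0, "twist": 0},
    {"tx": 0, "ty": 0, "tz": 0, "twist": 0},
  ],
  grip=0,
  force=40,
)

```text
t: 23.98
tool_pos: [0.4151, 0.16, 0.019]
orientation: [0.92, 0.391, 0.001, 0.0]
force: [-1.0, 0.4, 4.7]
gripper_width: 0.0452
grasp_force: 40.9
```

>>> carry_out(
  rows=[
    {"tx": 0, "ty": 0, "tz": -10, "twist": 0},
    {"tx": 0, "ty": 0, "tz": -25, "twist": 0},
    {"tx": 0, "ty": 0, "tz": -25, "twist": -5.8},
    {"tx": 0, "ty": 0, "tz": -25, "twist": -5.8},
    {"tx": 0, "ty": 0, "tz": 0, "twist": -5.8},
    {"tx": 0, "ty": 0, "tz": 0, "twist": -5.8},
    {"tx": 0, "ty": 0, "tz": 0, "twist": -5.8},
    {"tx": 0, "ty": 0, "tz": 0, "twist": -5.6},
    {"tx": 0, "ty": 0, "tz": 0, "twist": 0},
    {"tx": 0, "ty": 0, "tz": 0, "twist": 0},
  ],
)

```text
t: 24.82
tool_pos: [0.414, 0.1597, 0.1031]
orientation: [0.764, 0.646, 0.0, 0.0]
force: [-0.6, 0.2, -0.3]
gripper_width: 0.0453
grasp_force: 41.1
```

```bash
python3 plan.py 622.7 229 23.8 80.6
```

```text
t 24.82 p [414.  159.7 103.1] phi 80.4 q6 1.92 w 0.0453 gf 41.1 F [-0.6  0.2 -0.3]
twist -0.15 then tx 102.4 ty 194.6 tz 79.3
```

>>> carry_out(
  rows=[
    {"tx": 14.6, "ty": 27.6, "tz": 0, "twist": 0},
    {"tx": 14.6, "ty": 27.6, "tz": 0, "twist": 0},
    {"tx": 14.6, "ty": 27.6, "tz": 0, "twist": 0},
    {"tx": 14.6, "ty": 27.6, "tz": 0, "twist": 0},
    {"tx": 14.6, "ty": 27.6, "tz": 0, "twist": 0},
    {"tx": 14.6, "ty": 27.6, "tz": 0, "twist": 0},
    {"tx": 14.6, "ty": 27.6, "tz": 0, "twist": 0},
    {"tx": 0, "ty": 0, "tz": 0, "twist": 0},
    {"tx": 0, "ty": 0, "tz": 0, "twist": 0},
    {"tx": 0, "ty": 0, "tz": 0, "twist": 0},
  ],
)

```text
t: 25.65
tool_pos: [0.6203, 0.2288, 0.1019]
orientation: [0.763, 0.646, -0.001, -0.0]
force: [-1.1, -0.2, -1.6]
gripper_width: 0.0452
grasp_force: 41.3
```

```bash
python3 plan.py 622.7 229 23.3 80.6
```

```text
t 25.65 p [620.3 228.8 101.9] phi 80.5 q6 1.97 w 0.0452 gf 41.3 F [-1.1 -0.2 -1.6]
twist -0.08 then tx 0.6 ty 2.4 tz 78.6
```

>>> carry_out(
  rows=[
    {"tx": 0, "ty": 1.5, "tz": 22, "twist": 0},
    {"tx": 0, "ty": 0, "tz": 25, "twist": 0},
    {"tx": 0, "ty": 0, "tz": 18, "twist": 0},
    {"tx": 0, "ty": 0, "tz": 7, "twist": 0},
    {"tx": 0, "ty": 0, "tz": 2, "twist": 0},
    {"tx": 0, "ty": 0, "tz": 1, "twist": 0},
    {"tx": 0, "ty": 0, "tz": 0, "twist": 0},
    {"tx": 0, "ty": 0, "tz": 0, "twist": 0},
  ],
)

```text
t: 26.32
tool_pos: [0.6236, 0.229, 0.0295]
orientation: [0.763, 0.647, 0.001, 0.001]
force: [0.2, 0.2, -1.2]
gripper_width: 0.0452
grasp_force: 41.3
```

>>> carry_out(
  rows=[
    {"tx": 0, "ty": 0, "tz": 1, "twist": 0},
    {"tx": 0, "ty": 0, "tz": 1, "twist": 0},
    {"tx": 0, "ty": 0, "tz": 1, "twist": 0},
    {"tx": 0, "ty": 0, "tz": 0, "twist": 0},
  ],
)

```text
t: 26.65
tool_pos: [0.6227, 0.2287, 0.0247]
orientation: [0.763, 0.647, -0.0, 0.0]
force: [-0.4, 0.2, -1.3]
gripper_width: 0.0451
grasp_force: 41.3
```

>>> carry_out(
  rows=[
    {"tx": 0, "ty": 0, "tz": 1, "twist": 0},
    {"tx": 0, "ty": 0, "tz": 1, "twist": 0},
    {"tx": 0, "ty": 0, "tz": 0, "twist": 0},
  ],
)

```text
t: 26.9
tool_pos: [0.6228, 0.2288, 0.0231]
orientation: [0.763, 0.647, 0.0, 0.0]
force: [-1.1, 0.6, 2.2]
gripper_width: 0.0453
grasp_force: 41.6
```

The mould is down. Releasing it, rising and turning for the scraper.

>>> carry_out(
  rows=[
    {"tx": 0, "ty": 0, "tz": 0, "twist": 0},
    {"tx": 0, "ty": 0, "tz": 0, "twist": 0},
    {"tx": 0, "ty": 0, "tz": 0, "twist": 0},
    {"tx": 0, "ty": 0, "tz": 0, "twist": 0},
    {"tx": 0, "ty": 0, "tz": 0, "twist": 0},
    {"tx": 0, "ty": 0, "tz": 0, "twist": 0},
    {"tx": 0, "ty": 0, "tz": -10, "twist": 0},
    {"tx": 0, "ty": 0, "tz": -25, "twist": 0},
    {"tx": 0, "ty": 0, "tz": -30, "twist": 0},
    {"tx": 0, "ty": 0, "tz": -20, "twist": -6.8},
    {"tx": 0, "ty": 0, "tz": 0, "twist": -6.8},
    {"tx": 0, "ty": 0, "tz": 0, "twist": -6.8},
    {"tx": 0, "ty": 0, "tz": 0, "twist": -6.8},
    {"tx": 0, "ty": 0, "tz": 0, "twist": -6.8},
    {"tx": 0, "ty": 0, "tz": 0, "twist": -6.8},
    {"tx": 0, "ty": 0, "tz": 0, "twist": -6.8},
    {"tx": 0, "ty": 0, "tz": 0, "twist": -6.8},
    {"tx": 0, "ty": 0, "tz": 0, "twist": -6.8},
    {"tx": 0, "ty": 0, "tz": 0, "twist": -6.8},
  ],
  grip=1,
)

```text
t: 28.48
tool_pos: [0.6229, 0.2288, 0.1087]
orientation: [0.268, 0.963, 0.0, 0.0]
force: [-0.2, -0.2, -0.2]
gripper_width: 0.0857
grasp_force: 0.0
```

>>> carry_out(
  rows=[
    {"tx": 0, "ty": 0, "tz": 0, "twist": -6.8},
    {"tx": 0, "ty": 0, "tz": 0, "twist": -6.8},
    {"tx": 0, "ty": 0, "tz": 0, "twist": -6.6},
    {"tx": 0, "ty": 0, "tz": 0, "twist": 0},
    {"tx": 0, "ty": 0, "tz": 0, "twist": 0},
  ],
  grip=0.6,
)

```text
t: 28.9
tool_pos: [0.6228, 0.2288, 0.1084]
orientation: [0.099, 0.995, 0.0, 0.0]
force: [-1.1, 0.1, 0.7]
gripper_width: 0.0514
grasp_force: 0.0
```

```bash
python3 plan.py 431 342.7 5 168.7;  python3 - <<'E'
from fit import *
t=optics.grab_frame("top"); print(fit("scraper",(.432,.343,-.2),dict(top=t)))
E
```

```text
t 28.9 p [622.8 228.8 108.4] phi 168.6 q6 0.43 w 0.0514 gf 0.0 F [-1.1  0.1  0.7]
twist -0.08 then tx 210.4 ty 74.1 tz 103.4
(array([ 0.44753605,  0.32416491, -0.40591242]), np.float64(0.9460031781917783))
```

>>> carry_out(
  rows=[
    {"tx": 26.3, "ty": 9.2, "tz": 0, "twist": 0},
    {"tx": 26.3, "ty": 9.2, "tz": 0, "twist": 0},
    {"tx": 26.3, "ty": 9.2, "tz": 0, "twist": 0},
    {"tx": 26.3, "ty": 9.2, "tz": 0, "twist": 0},
    {"tx": 26.3, "ty": 9.2, "tz": 0, "twist": 0},
    {"tx": 26.3, "ty": 9.2, "tz": 0, "twist": 0},
    {"tx": 26.3, "ty": 9.2, "tz": 0, "twist": 0},
    {"tx": 26.3, "ty": 9.2, "tz": 0, "twist": 0},
    {"tx": 0, "ty": 0, "tz": 0, "twist": 0},
    {"tx": 0, "ty": 0, "tz": 0, "twist": 0},
    {"tx": 0, "ty": 0, "tz": 0, "twist": 0},
  ],
)

```text
t: 29.87
tool_pos: [0.4312, 0.342, 0.1082]
orientation: [0.098, 0.995, 0.0, 0.001]
force: [0.5, 0.3, -0.6]
gripper_width: 0.0515
grasp_force: 0.0
```

```bash
python3 plan.py 431 342.7 5 168.7; python3 - <<'E'
from h import *
t=optics.grab_frame("top");s=optics.grab_frame("side");c=proj("side",[.46,.33,.03])[0].astype(int)
d=proj("top",[.63,.265,.03])[0].astype(int)
save("g7",np.hstack([cv2.resize(s[c[1]-40:c[1]+40,c[0]-50:c[0]+50],(500,400),interpolation=2),cv2.resize(t[d[1]-30:d[1]+50,d[0]-35:d[0]+25],(300,400),interpolation=2)]))
E
```

```text
t 29.87 p [431.2 342.  108.2] phi 168.7 q6 0.72 w 0.0515 gf 0.0 F [ 0.5  0.3 -0.6]
twist 0.05 then tx 0.3 ty 0.6 tz 103.2
```

View pics/g7.png

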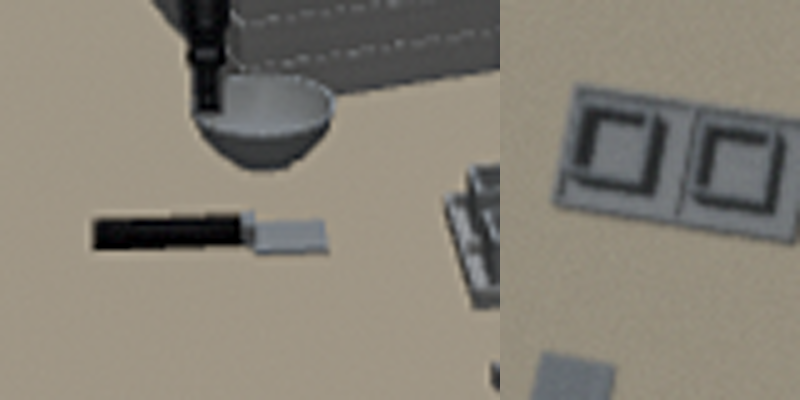

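Both moulds sit in their cells (right half, 615,150 and 735,170). The scraper lies undisturbed and the gripper is above it; the bowl only overlaps it in perspective. Descending.

>>> carry_out(
  rows=[
    {"tx": 0.3, "ty": 0.6, "tz": 30, "twist": 0},
    {"tx": 0, "ty": 0, "tz": 30, "twist": 0},
    {"tx": 0, "ty": 0, "tz": 25, "twist": 0},
    {"tx": 0, "ty": 0, "tz": 12, "twist": 0},
    {"tx": 0, "ty": 0, "tz": 4, "twist": 0},
    {"tx": 0, "ty": 0, "tz": 1, "twist": 0},
    {"tx": 0, "ty": 0, "tz": 0, "twist": 0},
    {"tx": 0, "ty": 0, "tz": 0, "twist": 0},
  ],
)

```text
t: 30.63
tool_pos: [0.4318, 0.3428, 0.0069]
orientation: [0.098, 0.995, 0.001, 0.001]
force: [-0.3, 0.7, 0.2]
gripper_width: 0.0513
grasp_force: 0.0
```

>>> carry_out(
  rows=[
    {"tx": 0, "ty": 0, "tz": 0, "twist": 0},
    {"tx": 0, "ty": 0, "tz": 0, "twist": 0},
    {"tx": 0, "ty": 0, "tz": 0, "twist": 0},
    {"tx": 0, "ty": 0, "tz": 0, "twist": 0},
    {"tx": 0, "ty": 0, "tz": 0, "twist": 0},
    {"tx": 0, "ty": 0, "tz": 0, "twist": 0},
    {"tx": 0, "ty": 0, "tz": 0, "twist": 0},
    {"tx": 0, "ty": 0, "tz": 0, "twist": 0},
  ],
  grip=0,
  force=70,
)

```text
t: 31.3
tool_pos: [0.4312, 0.3429, 0.007]
orientation: [0.098, 0.995, 0.001, 0.001]
force: [-0.4, -0.2, 6.0]
gripper_width: 0.0199
grasp_force: 69.7
```

>>> carry_out(
  rows=[
    {"tx": 0, "ty": 0, "tz": -10, "twist": 0},
    {"tx": 0, "ty": 0, "tz": -25, "twist": 0},
    {"tx": 0, "ty": 0, "tz": -30, "twist": 0},
    {"tx": 0, "ty": 0, "tz": -25, "twist": 0},
    {"tx": 0, "ty": 0, "tz": -10, "twist": 6.5},
    {"tx": 0, "ty": 0, "tz": 0, "twist": 6.55},
    {"tx": 0, "ty": 0, "tz": 0, "twist": 6.55},
    {"tx": 0, "ty": 0, "tz": 0, "twist": 6.55},
    {"tx": 0, "ty": 0, "tz": 0, "twist": 6.55},
    {"tx": 0, "ty": 0, "tz": 0, "twist": 6.55},
    {"tx": 0, "ty": 0, "tz": 0, "twist": 6.55},
    {"tx": 0, "ty": 0, "tz": 0, "twist": 6.55},
    {"tx": 0, "ty": 0, "tz": 0, "twist": 6.55},
    {"tx": 0, "ty": 0, "tz": 0, "twist": 6.55},
    {"tx": 0, "ty": 0, "tz": 0, "twist": 6.55},
    {"tx": 0, "ty": 0, "tz": 0, "twist": 0},
    {"tx": 0, "ty": 0, "tz": 0, "twist": 0},
  ],
)

```text
t: 32.72
tool_pos: [0.4303, 0.3425, 0.1061]
orientation: [0.663, 0.749, 0.0, 0.0]
force: [-0.7, 0.8, -0.4]
gripper_width: 0.0202
grasp_force: 68.9
```

```bash
python3 plan.py 620.5 2.9 11 96.7
```

```text
t 32.72 p [430.3 342.5 106.1] phi 97.0 q6 1.98 w 0.0202 gf 68.9 F [-0.7  0.8 -0.4]
twist 0.29 then tx -359.5 ty 149.3 tz 95.1
```

>>> carry_out(
  rows=[
    {"tx": -27.7, "ty": 11.4, "tz": 0, "twist": 0},
    {"tx": -27.7, "ty": 11.4, "tz": 0, "twist": 0},
    {"tx": -27.7, "ty": 11.4, "tz": 0, "twist": 0},
    {"tx": -27.7, "ty": 11.4, "tz": 0, "twist": 0},
    {"tx": -27.7, "ty": 11.4, "tz": 0, "twist": 0},
    {"tx": -27.7, "ty": 11.4, "tz": 0, "twist": 0},
    {"tx": -27.7, "ty": 11.4, "tz": 0, "twist": 0},
    {"tx": -27.7, "ty": 11.4, "tz": 0, "twist": 0},
    {"tx": -27.7, "ty": 11.4, "tz": 0, "twist": 0},
    {"tx": -27.7, "ty": 11.4, "tz": 0, "twist": 0},
    {"tx": -27.7, "ty": 11.4, "tz": 0, "twist": 0},
    {"tx": -27.7, "ty": 11.4, "tz": 0, "twist": 0},
    {"tx": -27.7, "ty": 11.4, "tz": 0, "twist": 0},
    {"tx": 0, "ty": 0, "tz": 0, "twist": 0.3},
    {"tx": 0, "ty": 0, "tz": 0, "twist": 0},
    {"tx": 0, "ty": 0, "tz": 0, "twist": 0},
  ],
)

```text
t: 34.05
tool_pos: [0.6196, 0.0026, 0.1056]
orientation: [0.665, 0.746, -0.0, -0.001]
force: [-0.3, 0.8, -1.2]
gripper_width: 0.0199
grasp_force: 68.9
```

```bash
python3 plan.py 620.5 2.9 11 96.7; python3 - <<'E'
from h import *
s=optics.grab_frame("side");c=proj("side",[.62,.0,.05])[0].astype(int)
save("g8",cv2.resize(s[c[1]-45:c[1]+45,c[0]-60:c[0]+60],None,fx=5,fy=5,interpolation=2))
E
```

```text
t 34.05 p [619.6   2.6 105.6] phi 96.6 q6 1.33 w 0.0199 gf 68.9 F [-0.3  0.8 -1.2]
twist -0.13 then tx 0.2 ty 0.9 tz 94.6
```

View pics/g8.png

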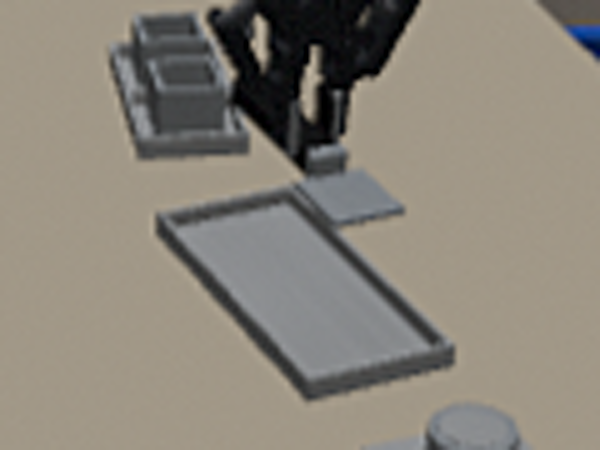

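The scraper hangs level, in line with the tray, with the blade toward the rack. Lowering it.

>>> carry_out(
  rows=[
    {"tx": 0, "ty": 0, "tz": 25, "twist": 0},
    {"tx": 0, "ty": 0, "tz": 28, "twist": 0},
    {"tx": 0, "ty": 0, "tz": 20, "twist": 0},
    {"tx": 0, "ty": 0, "tz": 10, "twist": 0},
    {"tx": 0, "ty": 0, "tz": 5, "twist": 0},
    {"tx": 0, "ty": 0, "tz": 2, "twist": 0},
    {"tx": 0, "ty": 0, "tz": 1, "twist": 0},
    {"tx": 0, "ty": 0, "tz": 0, "twist": 0},
    {"tx": 0, "ty": 0, "tz": 0, "twist": 0},
  ],
)

```text
t: 34.85
tool_pos: [0.6212, 0.0024, 0.0161]
orientation: [0.666, 0.746, 0.001, 0.001]
force: [-0.0, -0.0, -0.3]
gripper_width: 0.0203
grasp_force: 68.9
```

>>> carry_out(
  rows=[
    {"tx": 0, "ty": 0, "tz": 1, "twist": 0},
    {"tx": 0, "ty": 0, "tz": 1, "twist": 0},
    {"tx": 0, "ty": 0, "tz": 0, "twist": 0},
  ],
)

```text
t: 35.1
tool_pos: [0.6204, 0.0024, 0.013]
orientation: [0.666, 0.746, 0.0, 0.0]
force: [-0.3, -0.2, -0.4]
gripper_width: 0.0201
grasp_force: 68.9
```

```bash
python3 plan.py 620.5 2.9 11 96.7
```

```text
t 35.1 p [620.4   2.4  13. ] phi 96.5 q6 1.33 w 0.0201 gf 68.9 F [-0.3 -0.2 -0.4]
twist -0.2 then tx 0.5 ty 0.2 tz 2.0
```

>>> carry_out(
  rows=[
    {"tx": 0, "ty": 0, "tz": 1, "twist": 0},
    {"tx": 0, "ty": 0, "tz": 1, "twist": 0},
    {"tx": 0, "ty": 0, "tz": 0, "twist": 0},
  ],
)

```text
t: 35.35
tool_pos: [0.6203, 0.0024, 0.011]
orientation: [0.666, 0.746, 0.0, 0.0]
force: [-1.0, -0.1, 2.0]
gripper_width: 0.0196
grasp_force: 69.1
```

>>> carry_out(
  rows=[
    {"tx": 0, "ty": 0, "tz": 0.5, "twist": 0},
    {"tx": 0, "ty": 0, "tz": 0, "twist": 0},
  ],
)

```text
t: 35.52
tool_pos: [0.6203, 0.0024, 0.011]
orientation: [0.666, 0.746, 0.0, 0.0]
force: [-1.7, -1.0, 5.8]
gripper_width: 0.0199
grasp_force: 69.7
```

The scraper touches the floor at z = 11 (7 at pickup, plus 4). Releasing with a partial opening, then rising and backing off toward the base so the top camera can see.

>>> carry_out(
  rows=[
    {"tx": 0, "ty": 0, "tz": 0, "twist": 0},
    {"tx": 0, "ty": 0, "tz": 0, "twist": 0},
    {"tx": 0, "ty": 0, "tz": 0, "twist": 0},
    {"tx": 0, "ty": 0, "tz": 0, "twist": 0},
    {"tx": 0, "ty": 0, "tz": 0, "twist": 0},
    {"tx": 0, "ty": 0, "tz": -8, "twist": 0},
    {"tx": 0, "ty": 0, "tz": -20, "twist": 0},
    {"tx": 0, "ty": 0, "tz": -30, "twist": 0},
    {"tx": 0, "ty": 0, "tz": -30, "twist": 0},
    {"tx": 0, "ty": 0, "tz": -30, "twist": 0},
    {"tx": 0, "ty": -30, "tz": 0, "twist": 0},
    {"tx": 0, "ty": -30, "tz": 0, "twist": 0},
    {"tx": 0, "ty": -30, "tz": 0, "twist": 0},
    {"tx": 0, "ty": -30, "tz": 0, "twist": 0},
    {"tx": 0, "ty": -30, "tz": 0, "twist": 0},
    {"tx": 0, "ty": -30, "tz": 0, "twist": 0},
    {"tx": 0, "ty": 0, "tz": 0, "twist": 0},
    {"tx": 0, "ty": 0, "tz": 0, "twist": 0},
    {"tx": 0, "ty": 0, "tz": 0, "twist": 0},
  ],
  grip=0.45,
)

```text
t: 37.1
tool_pos: [0.4426, -0.0182, 0.1292]
orientation: [0.666, 0.746, 0.001, 0.001]
force: [-0.5, -0.4, -0.5]
gripper_width: 0.0387
grasp_force: 0.0
```

```bash
python3 - <<'E'
from h import *
t=optics.grab_frame("top");s=optics.grab_frame("side")
save("g9",np.vstack([cv2.resize(t[120:245,85:455],(800,270),interpolation=2),cv2.resize(s[130:340,220:500],(400,300),interpolation=2).repeat(2,1)[:, ::1]]))
for k in("bowl","tape"): print(k,[(np.round(r["point"]),r["score"]) for n in("top","side") for r in look_for(k,n)[:1]])
print(ctrl.get_obs()["t"],ctrl.get_obs()["force"])
E
```

```text
bowl [(array([109., 208.]), 0.65), (array([238., 144.]), 0.8)]
tape [(array([418., 201.]), 0.83), (array([351., 322.]), 0.97)]
37.4 [-0.10085755 -0.239335   -0.94205594]
```

View pics/g9.png

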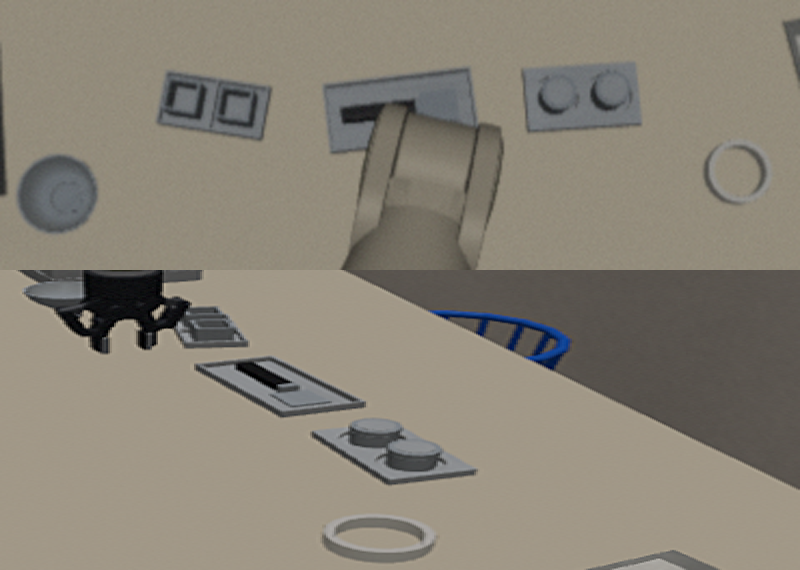

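All five pieces sit in their places, including the scraper, which lies along the middle of the long tray. The bowl and tape haven't moved, and the gripper is touching nothing.

```bash
python3 -c "
from station import ctrl
print(ctrl.hand_in())"
```

```text
the job is handed in; nothing more can be done
None
```

The job is handed in at about 37 s: both tins are in the rack wells, both moulds in the tray cells and the scraper flat along the middle of the long tray; the bowl and tape were not touched, and no verdict was returned.

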